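# Slide the hub board home on its rails and lock it

### The job

Push the plywood board with the wheel hub on it along its rails, towards the red keeper's end, until it drops level into the notches at the yellow marks. Then push the red keeper round by its yellow peg until it stops across the board. Do not lift the board or the hub, keep the hub standing on the board, and leave the other things where they are.

Things in the scene. Friction and masses are not known exactly. Their poses are not given: they have to be found in the camera images.
- frame: Green slide frame, fixed. Origin on the bench; +y is the way the board is pushed, z up. Base 190 wide (x), y from -235 to +165, 10 thick. Steel rails along y, tops 30 high. Green side guides 44 high, inner faces at x = +-72 (2 clearance each side of the board). A grey open tray, 75 x 200 x 22, lies along its -x side. Rails open at the -y end; a green cross bar 44 high closes them at y = 165.
- home (a point): The point of the frame where the board's origin lies when home: frame x = 0, y = 20, 21 above the bench (about 4 of play each way along y). The rails have notches 9 deep there, so the board drops by 9 and its feet then meet the notch walls. Yellow marks on the guides at y = -60 and +100 show where its ends then stand. Pushed too fast it can skip past by up to 60.
- board: Loose plywood board, 140 wide (x), 160 long (y), 15 thick, on four steel feet 10 high; about 0.45 kg; axes as the frame's. Origin at its centre, level with the undersides of its feet: 30 above the bench while sliding, 21 when home. Top 25 above the origin. It rests by its weight alone; pushing takes 3 to 10 N. Push at 50 mm/s or less or it may skip the notches.
- push (a point): Middle of the outer face of the wooden batten across the board's trailing end, the place to push: 80 behind the board's origin (-y), 35 above it. The batten is 110 wide, 14 thick, and reaches from the board's top (25) to 50 above the board's origin; below it is the board's own edge, from 10 to 25.
- hub: Loose steel wheel hub standing on the board a little behind the middle: flange diameter 72, 10 high, boss diameter 42, 42 high in all; about 0.3 kg. Origin at the centre of its underside.
- keeper (a joint): Turn of the red keeper about its upright pivot, rad. At 0 it points along the frame's +y, clear of the board; starts at 0 to 0.25. Turns counterclockwise from above to its stop at 1.571: pointing along the frame's -x, across the board. Light friction, stays where left. Bar 18 wide, 75 long, 8 thick, underside 50 above the bench: it clears a board at home by 4 but strikes one not down.
- keeper_peg (a point): Middle of the keeper's upright yellow peg, 60 from the pivot axis. The peg is 14 in diameter and runs from 58 to 98 above the bench; this point is 78 above it. Under 1.5 N here turns the keeper.
- keeper_pivot (a point): The keeper's pivot axis, at frame x = 94, y = 80, at the height of the bar's underside, 50 above the bench.
- socket: A steel socket, diameter 28, 50 high, standing in the frame's grey side tray; origin at its underside. To be left alone.
- bearing: A dark steel bearing ring, outer diameter 52, 16 high, lying in the frame's grey side tray; origin at its underside. To be left alone.
- wrench: A steel wrench lying on the bench to the right. To be left alone.
- screwdriver: A screwdriver lying on the bench to the right. To be left alone.
- grease_tin: A closed grease tin with a blue band, diameter 60, 90 high, standing on the bench to the right; origin at its underside. To be left alone.
- mug: A blue mug, diameter 80, 90 high, standing on the bench to the left; origin at its underside. To be left alone.
- bolt_tray: An open blue tray, 120 x 170 x 35, on the bench to the left, nearer the robot than the mug; origin at its underside. To be left alone.

How it is judged:
By the outcome, as a careful person would: the job done as asked, in the order asked, and still so for the second after the job is handed in, with the robot touching nothing.
It also fails if it takes over 58 s, if anything falls off the work surface, if the arm or the gripper's body presses on something with over 40 N, if the wrist force passes 120 N, or if a joint passes its speed limit or range.

### The arm

A 7-joint arm with a two-finger parallel gripper is mounted at the origin on the work surface. World frame = base frame: x ahead of the robot, y to its left, z up, the work surface at z = 0. Lengths are in m, angles in degrees, forces in N, time in s.
With the tool pointing down it reaches from about 0.425 to 0.925 m from the base axis. Payload 6.8 kg.
Tool frame: the origin (TCP) lies at the very end of the fingers, on their centre line; the grasp point (between the pads) lies 19 mm behind it; z points along the fingers, x is the direction in which the jaws open and shut, and the axes are right-handed (so a half turn about z gives the same grasp; the last joint's range is limited). The gripper opens to 85 mm and grips with 20 to 120 N. Pads are 22 mm wide; open, the fingers measure 114 mm over their backs; the gripper's body (76 mm by 85 mm) begins 54 mm behind the grasp point. The pads swing forward as they close: fully open they stand 13 mm farther back than shut.
Start: joints at [-77.183, 27.33, 1.283, 89.118, -0.659, 63.558, -4.761], TCP at [0.22, 0.638, 0.231] pointing down, gripper open.
Joint ranges: [-169.35, 169.35], [-19.33, 120.38], [-80.79, 83.38], [13.8, 139.57], [-78.32, 258.32], [9.67, 109.79], [-169.56, 169.56]. Speed limits (degrees/s): [136.94, 136.94, 180, 180, 180, 180, 180].

### API

Orientations are given as [roll, pitch, yaw] about the fixed x, y, z axes, in that order (R = Rz(yaw) Ry(pitch) Rx(roll)).
In Python, from rig import readout, cams, bot, spotter gives the robot as it stands.
- The arm moves only by the tool apply_moves, never from a script. Its argument "series" is a list of rows, each a list of 6 numbers: the shift along the tool's x, y, z in m, then the turn, a rotation vector about the tool's x, y, z in degrees. A call has 1 to 8 rows; each row shifts and turns the commanded pose from where the row before left it, along the tool's axes as they then stand; what a row does not reach is not made up. A row lasts 1/12 s, in which the tool goes at most 41.7 mm and 7.16 degrees, less where a joint would pass 70% of its speed; a pose out of reach is approached as far as the arm can. A call with a gripper value outside its range is refused whole. "grip" is the closure, from 0 (fully open) to 1 (shut), set as the call begins (left out, the last holds). The fingers move at their own pace and stop on an object; "squeeze" is the grip in N (left out, the last holds). Time passes only in rows, so rows that do not move let the fingers close. It gives the time, the measured TCP pose, the force and the opening at its end, in the units of the state.
- readout.get_obs(): the state, without advancing time (a new reading comes with each control period).
- cams.capture(name): name is "side" or "top" or "wrist"; returns a dict with "frame" (480x640x3 uint8, blue, green, red), "fx", "fy", "cx", "cy" (pixels), "R" (3x3) and "t" (3): a world point X has camera coordinates R X + t. Camera axes: x right, y down, z forward; pixel columns grow to the right and rows downward; lengths in m; the calibration is good to about 2 mm. A picture is of the moment at which its call begins. There is no depth.
- bot.hand_in(): hands the job in, once; it reports no verdict.
Trained networks look in the newest picture that a camera, given by its name, has taken for a name from the list of things; names that differ only in an ending like _2 or _b are one class to them, and where a whole thing is asked for, a point or a joint stands for the part that bears it (a point fixed in the world has none). Each returns a list of dicts, best first, with "p" (0 to 1); they miss things now and then, are a little off and sometimes report something else, mostly with a low value. They report only what shows in the picture. A call takes as long as a camera call.
- spotter.boxes_of(camera, thing): "uv" ([column, row] in pixels, amid what is visible of it).
The state is a dict: "time": time; "joint_positions": joint angles; "qvel": joint speeds; "joint_torque": joint torques, N m; "position": TCP position; "ee_rot": TCP orientation; "contact_force": force on the tool from outside, world axes, zero at the start; "torque": the same for the moment, N m; "width": finger opening in m.
Only numpy, scipy, OpenCV 4.12 (cv2) and the standard library are available. Lean on these libraries where they do the work, as an engineer would, in place of code of your own. Each camera call takes 0.05 s, during which the arm holds its last target. There are 200 camera calls.

## Working session

There is one attempt and no reset: what is moved stays moved. The work goes in short steps, Python scripts to look and compute and a tool call to move; the robot and the scene stay as the last step left them, time stands still between calls to the robot, and variables do not carry over. Pictures are saved under pics/ and viewed, about 8 in all and at most 12, crops included, and the job is handed in when it is done.

Besides the shell and the picture viewer there is one more tool, called after "Emit:" by a JSON object that holds its "name" and its "arguments", one argument or row to a line. apply_moves: Moves the arm, as the interface text tells. Its arguments: {"type":"object","properties":{"series":{"type":"array"},"grip":{"type":"number"},"squeeze":{"type":"number"}},"required":["series"]}

```bash
mkdir -p pics; ls; python3 - <<'E'
from rig import readout,cams,spotter
import cv2,numpy as np
o=readout.get_obs();print(o)
for n in("top","side"):
    c=cams.capture(n);cv2.imwrite(f"pics/{n}0.png",c["frame"])
    print(n,c["fx"],c["fy"],c["cx"],c["cy"],np.round(c["R"],4).tolist(),np.round(c["t"],4).tolist())
    for t in("frame","board","push","hub","keeper","keeper_peg","keeper_pivot","socket","bearing","mug","grease_tin"):
        print(t,[(np.round(b["uv"],1).tolist(),round(b["p"],2)) for b in spotter.boxes_of(n,t)[:2]])
E
```

```text
pics
{'time': 0.0, 'joint_positions': array([-77.18198563,  27.37465217,   1.27815423,  89.17861747,
        -0.65689523,  63.55666024,  -4.7612416 ]), 'qvel': array([ 0.09471788, -0.00762976, -0.00422035, -0.02269859, -0.01229553,
       -0.01625058,  0.03330804]), 'joint_torque': array([-4.60828005e-05, -5.96482444e+01,  1.60791043e+00, -2.81189311e+01,
        1.24675545e-02,  9.46318090e-03,  2.39109545e-05]), 'position': array([0.21970202, 0.63762278, 0.23033622]), 'ee_rot': array([1.79991458e+02, 1.02246761e-01, 7.09920847e+01]), 'contact_force': array([0.20796471, 0.14048028, 0.46119657]), 'torque': array([0.01328519, 0.02218634, 0.01177804]), 'width': 0.08512161678133034}
top 443.28292624799275 443.28292624799275 320.63184763464363 240.2905353782667 [[0.0172, -0.9996, 0.0216], [-0.985, -0.0207, -0.1714], [0.1718, -0.0183, -0.985]] [-0.052, 0.5405, 0.908]
frame [([267.8, 269.1], 0.63)]
board [([263.6, 270.2], 0.28), ([271.2, 314.6], 0.27)]
push [([313.5, 248.7], 0.9), ([273.8, 315.0], 0.59)]
hub [([327.5, 237.0], 0.86)]
keeper [([213.7, 226.1], 0.56)]
keeper_peg [([217.6, 226.
[... 214 characters left out ...]
6.4], 0.81)]
side 510.8799109665042 510.8799109665042 315.07006372609084 239.94197148816025 [[-0.9798, -0.2001, -0.0027], [-0.1369, 0.6799, -0.7204], [0.1459, -0.7055, -0.6936]] [0.5098, 0.1714, 1.0226]
frame [([324.1, 322.6], 0.56)]
board [([316.9, 262.7], 0.95)]
push [([315.3, 261.6], 0.7), ([317.4, 152.4], 0.66)]
hub [([305.9, 245.3], 0.88)]
keeper [([271.6, 337.2], 0.57), ([383.7, 160.1], 0.27)]
keeper_peg [([267.0, 335.5], 0.84), ([337.5, 448.5], 0.68)]
keeper_pivot [([327.0, 325.4], 0.6)]
socket [([372.2, 311.9], 0.81)]
bearing [([366.7, 269.2], 0.79), ([268.2, 338.6], 0.16)]
mug [([200.6, 408.5], 0.7), ([317.1, 154.5], 0.54)]
grease_tin [([313.0, 154.4], 0.74), ([325.9, 324.7], 0.55)]
```

View pics/top0.png

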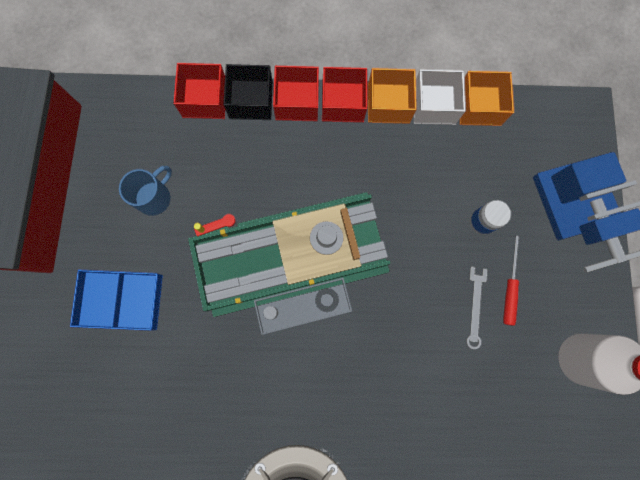

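View pics/side0.png

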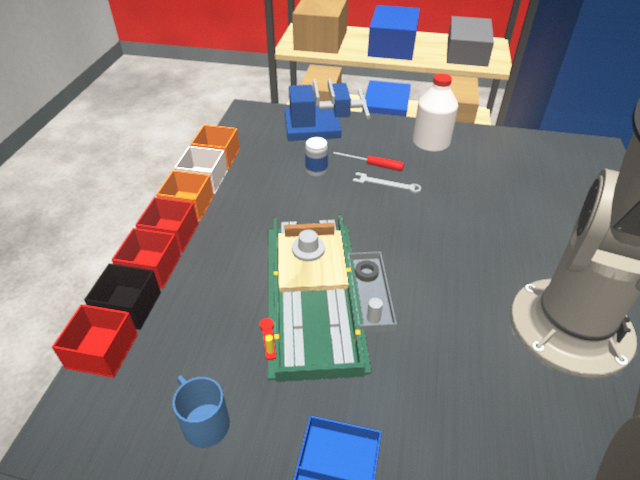

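The top view shows the frame lying about 10° off world y, with the keeper end to the left. The keeper peg is at (197,226) and its pivot at (230,220). The board's batten is at (350,235) and the hub at (326,236). Next I'll fit the frame pose from the yellow marks.

```bash
cat > h.py <<'E'
import numpy as np,cv2
from rig import readout,cams,spotter
def proj(c,X):
    p=np.asarray(X)@np.array(c["R"]).T+c["t"]
    return np.c_[c["fx"]*p[:,0]/p[:,2]+c["cx"],c["fy"]*p[:,1]/p[:,2]+c["cy"]]
def ray(c,uv,z):
    R=np.array(c["R"]);C=-R.T@c["t"];d=R.T@[(uv[0]-c["cx"])/c["fx"],(uv[1]-c["cy"])/c["fy"],1]
    return C+d*(z-C[2])/d[2]
def blobs(c,lo,hi,amin=6):
    m=cv2.inRange(cv2.cvtColor(c["frame"],cv2.COLOR_BGR2HSV),lo,hi)
    n,l,s,ce=cv2.connectedComponentsWithStats(m)
    return [(ce[i].round(1).tolist(),int(s[i,4]),s[i,:4].tolist()) for i in range(1,n) if s[i,4]>=amin]
def F2W(fp,P):
    P=np.atleast_2d(P);c,s=np.cos(fp[2]),np.sin(fp[2])
    return np.c_[fp[0]+c*P[:,0]-s*P[:,1],fp[1]+s*P[:,0]+c*P[:,1],P[:,2]]
E
python3 - <<'E'
from h import *
from scipy.optimize import least_squares
cs={n:cams.capture(n) for n in("top","side")}
pk={"top":[(295,214),(223,232),(312,282),(237,300)],"side":None}
M={}
for n,c in cs.items():
    b=blobs(c,(22,120,120),(34,255,255),4); print(n,b)
    M[n]=[x[0] for x in b]
P=np.array([[1,-60],[1,100],[-1,-60],[-1,100]])
def res(q):
    W=F2W(q[:3],np.c_[P[:,0]*q[3],P[:,1],np.full(4,.044*1000)]/1000 if 0 else np.c_[P[:,0]*q[3],P[:,1]/1000,np.full(4,.045)])
    r=[]
    for n in M:
        uv=proj(cs[n],W)
        for p in uv:
            d=np.array(M[n])-p; r.append(d[np.argmin((d**2).sum(1))])
    return np.ravel(r)
c=cs["top"]; a=np.mean([ray(c,u,.045) for u in pk["top"]],0)
d=ray(c,(223,232),.045)-ray(c,(295,214),.045); yaw=np.arctan2(-d[0],d[1])
q0=[a[0]+.02*np.sin(yaw),a[1]-.02*np.cos(yaw),yaw,.08]
s=least_squares(res,q0,loss="soft_l1");print(q0,s.x,np.degrees(s.x[2]),res(s.x).round(1).reshape(-1,2).tolist())
np.save("fp.npy",s.x)
fp=s.x
inv=lambda w:((np.array([[np.cos(fp[2]),np.sin(fp[2])],[-np.sin(fp[2]),np.cos(fp[2])]])@(w[:2]-fp[:2]))*1000).round(1)
for n,c in cs.items():
    print(n,"brown",[(b,inv(ray(c,b[0],.080))) for b in blobs(c,(5,120,60),(18,220,190),60) if 150<b[0][0]<400])
    h=spotter.boxes_of(n,"hub");p=spotter.boxes_of(n,"keeper_peg")
    print("hub",h and inv(ray(c,h[0]["uv"],.08)),"peg",p and inv(ray(c,p[0]["uv"],.078)))
    im=c["frame"].copy()
    L=[(-95,-235,10),(95,-235,10),(95,165,10),(-95,165,10),(-72,165,44),(72,165,44),(72,-235,44),(-72,-235,44),(94,80,58)]
    for u in proj(c,F2W(fp,np.array(L)/1000)): cv2.circle(im,tuple(int(v) for v in u.round()),2,(255,0,255),-1)
    cr=im[170:340,160:420] if n=="top" else im[200:390,230:420]
    cv2.imwrite(f"pics/{n}1.png",cv2.resize(cr,None,fx=3,fy=3))
E
```

```text
top [([294.1, 213.4], 17, [292, 212, 5, 4]), ([197.0, 225.8], 42, [194, 223, 7, 7]), ([222.0, 231.5], 22, [220, 229, 5, 6]), ([311.1, 281.4], 23, [309, 279, 5, 6]), ([237.3, 300.1], 23, [235, 298, 6, 5])]
side [([347.7, 269.4], 14, [346, 268, 4, 4]), ([275.5, 272.5], 16, [274, 271, 4, 4]), ([357.0, 332.1], 27, [355, 330, 6, 6]), ([269.0, 342.9], 108, [265, 335, 8, 18]), ([276.2, 336.1], 25, [274, 334, 6, 5]), ([355.0, 338.5], 4, [355, 337, 1, 4])]
[np.float64(0.5095301001493581), np.float64(0.053590951382849666), np.float64(0.2738822173565801), 0.08] [0.51133839 0.05523057 0.26537637 0.07591845] 15.204945801828131 [[0.0, 0.1], [0.1, 0.8], [0.2, 0.5], [0.2, 0.6], [-0.3, -0.3], [-0.4, -0.1], [-0.5, 0.2], [-0.6, 0.3]]
top brown [(([386.1, 111.4], 687, [367, 70, 49, 54]), array([ 242.2, -309.6])), (([396.5, 81.3], 697, [373, 70, 42, 39]), array([ 305.8, -351.6])), (([349.7, 233.4], 327, [341, 208, 19, 51]), array([  -2.3, -161.8]))]
hub [   2.9 -113.9] peg [ 82.5 109.4]
side brown [(([309.2, 25.3], 503, [293, 14, 38, 30]), array([  -62.5, -1284.7])), (([201.2, 137.3], 128, [193, 127, 15, 17]), array([ 270.5, -535. ])), (([232.4, 148.7], 265, [225, 131, 15, 37]), array([ 183.8, -474.6])), (([169.8, 186.0], 223, [159, 172, 19, 23]), array([ 325.1, -325.8])), (([204.2, 197.9], 368, [196, 177, 18, 42]), array([ 238.7, -275. ])), (([309.8, 230.6], 265, [285, 227, 49, 9]), array([  -0.4, -146.8]))]
hub [   7.2 -103.5] peg [ 91.2 124.7]
```

View pics/top1.png

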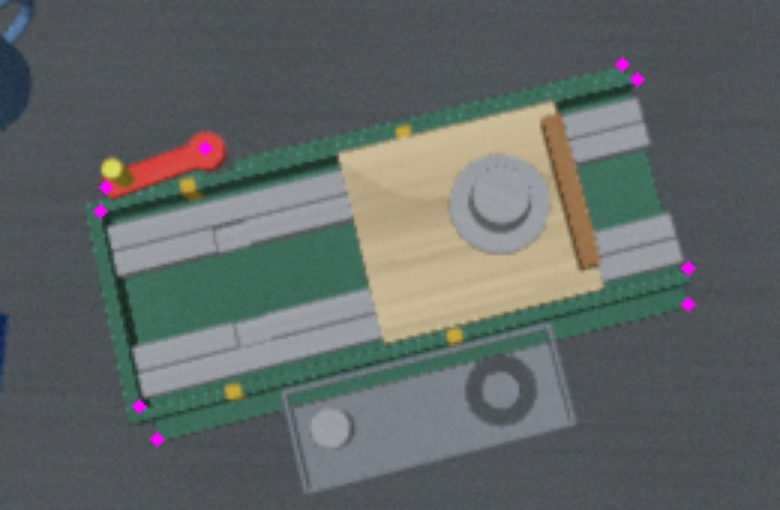

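The fit is good: residuals are under 1 px and the keeper pivot overlay lands on the pivot. The batten's outer face is at about frame y = -168. I'll turn the tool onto the frame axes first, so that tool x is frame x and tool y is frame -y, and close the fingers.

Emit:
{"name": "apply_moves", "arguments": {
  "series": [
    [0,0,0,0,0,7],
    [0,0,0,0,0,7],
    [0,0,0,0,0,7],
    [0,0,0,0,0,7],
    [0,0,0,0,0,7],
    [0,0,0,0,0,7],
    [0,0,0,0,0,7],
    [0,0,0,0,0,6.8]
  ],
  "grip": 1
}}

```text
time: 2.17
position: [0.2198, 0.6383, 0.2313]
ee_rot: [-180.0, 0.0, 14.8]
contact_force: [-0.5, 0.0, 0.7]
width: 0.0002
```

Emit:
{"name": "apply_moves", "arguments": {
  "series": [
    [0.0053,0.0354,0,0,0,0],
    [0.0053,0.0354,0,0,0,0],
    [0.0053,0.0354,0,0,0,0],
    [0.0053,0.0354,0,0,0,0],
    [0.0053,0.0354,0,0,0,0],
    [0.0053,0.0354,0,0,0,0],
    [0.0053,0.0354,0,0,0,0],
    [0.0053,0.0354,0,0,0,0]
  ]
}}

```text
time: 2.83
position: [0.3355, 0.3744, 0.2315]
ee_rot: [-180.0, -0.0, 15.2]
contact_force: [1.4, 0.7, 0.1]
width: -0.0
```

Emit:
{"name": "apply_moves", "arguments": {
  "series": [
    [0.0053,0.0354,0,0,0,0],
    [0.0053,0.0354,0,0,0,0],
    [0.0053,0.0354,0,0,0,0],
    [0.0053,0.0354,0,0,0,0],
    [0.0053,0.0354,0,0,0,0],
    [0.0053,0.0354,0,0,0,0],
    [0.0053,0.0354,0,0,0,0],
    [0.0053,0.0354,0,0,0,0]
  ]
}}

```text
time: 3.5
position: [0.4506, 0.1122, 0.2317]
ee_rot: [-180.0, -0.1, 15.2]
contact_force: [0.9, 0.4, 0.6]
width: 0.0001
```

Emit:
{"name": "apply_moves", "arguments": {
  "series": [
    [0.0053,0.0354,0,0,0,0],
    [0.0053,0.0354,0,0,0,0],
    [0.0053,0.0354,0,0,0,0],
    [0.0053,0.0354,0,0,0,0],
    [0.0053,0.0354,0,0,0,0],
    [0.0053,0.0354,0,0,0,0],
    [0.0053,0.0354,0,0,0,0],
    [0.0053,0.0354,0,0,0,0]
  ]
}}

```text
time: 4.17
position: [0.5659, -0.1499, 0.2314]
ee_rot: [-180.0, -0.0, 15.2]
contact_force: [1.8, 0.7, 1.4]
width: 0.0002
```

Emit:
{"name": "apply_moves", "arguments": {
  "series": [
    [0,0,0.0215,0,0,0],
    [0,0,0.0215,0,0,0],
    [0,0,0.0215,0,0,0],
    [0,0,0.0215,0,0,0],
    [0,0,0.0215,0,0,0],
    [0,0,0.0215,0,0,0],
    [0,0,0.0215,0,0,0],
    [0,0,0.0215,0,0,0]
  ]
}}

```text
time: 4.83
position: [0.5654, -0.1482, 0.0584]
ee_rot: [180.0, -0.0, 15.2]
contact_force: [0.9, -0.2, -0.4]
width: 0.0
```

```bash
cat > st.py <<'E'
from h import *
fp=np.load("fp.npy")
inv=lambda w:((np.array([[np.cos(fp[2]),np.sin(fp[2])],[-np.sin(fp[2]),np.cos(fp[2])]])@(np.array(w)[:2]-fp[:2]))*1000).round(1)
def st():
    o=readout.get_obs();print("t",round(o["time"],2),"frame xy",inv(o["position"]),"z",o["position"][2].round(4),"F",o["contact_force"].round(1),"yaw",o["ee_rot"].round(1))
def shot(k,draw=()):
    out=[]
    for n,(a,b,c_,d) in (("top",(170,340,160,420)),("side",(190,390,230,430))):
        c=cams.capture(n);im=c["frame"].copy()
        for u in proj(c,F2W(fp,np.array(draw)/1000)) if len(draw) else []: cv2.circle(im,tuple(int(v) for v in u.round()),1,(255,0,255),-1)
        out.append(cv2.resize(im[a:b,c_:d],(390,int(390*(b-a)/(d-c_)))))
        print(n,"yellow",[(x[0],inv(ray(c,x[0],.078)).tolist()) for x in blobs(c,(22,120,120),(34,255,255),4)],"hub",[inv(ray(c,h["uv"],.08)).tolist() for h in spotter.boxes_of(n,"hub")[:1]],"brown",[inv(ray(c,b[0],.08)).tolist() for b in blobs(c,(5,120,60),(18,220,190),40) if 200<b[0][0]<400 and b[0][1]>205])
    H=max(o.shape[0] for o in out)
    cv2.imwrite(f"pics/{k}.png",np.hstack([cv2.copyMakeBorder(o,0,H-o.shape[0],0,5,0) for o in out]))
E
python3 -c "
from st import *
st();shot('a',[(-55,-168,80),(55,-168,80),(0,-168,80)])"
```

```text
t 4.83 frame xy [  -1.1 -210.5] z 0.0584 F [ 0.9 -0.2 -0.4] yaw [180.   -0.   15.2]
top yellow [([294.1, 213.4], [67.7, -59.3]), ([197.0, 225.8], [90.6, 143.1]), ([222.0, 231.5], [66.3, 95.3]), ([237.3, 300.2], [-80.1, 94.9])] hub [[16.8, -100.2]] brown []
side yellow [([347.9, 269.4], [-70.5, -29.2]), ([275.5, 272.5], [75.0, -30.5]), ([356.7, 333.1], [-69.1, 126.4]), ([269.0, 342.8], [87.8, 136.9]), ([276.2, 336.1], [75.0, 123.4])] hub [[7.4, -99.6]] brown [[-29.1, -146.8], [37.4, -146.5]]
```

View pics/a.png

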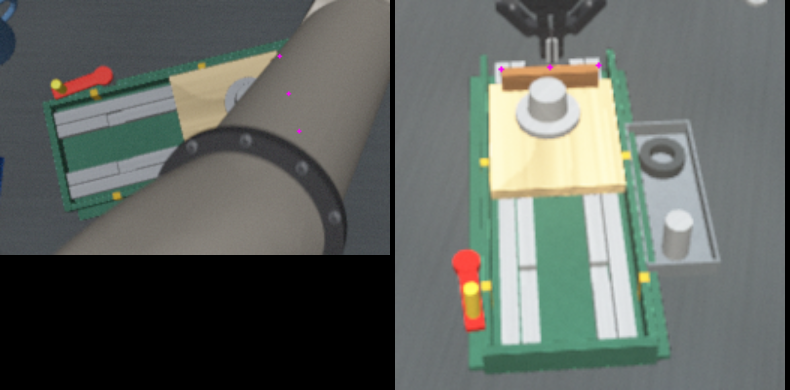

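The fingers are centred behind the batten. I'll approach and push.

Emit:
{"name": "apply_moves", "arguments": {
  "series": [
    [0,-0.005,0,0,0,0],
    [0,-0.005,0,0,0,0],
    [0,-0.005,0,0,0,0],
    [0,-0.004,0,0,0,0],
    [0,-0.003,0,0,0,0],
    [0,-0.003,0,0,0,0],
    [0,-0.003,0,0,0,0],
    [0,-0.003,0,0,0,0]
  ]
}}

```text
time: 5.7
position: [0.5574, -0.1192, 0.0595]
ee_rot: [179.9, -0.0, 15.2]
contact_force: [1.2, -3.5, -1.3]
width: 0.0001
```

Emit:
{"name": "apply_moves", "arguments": {
  "series": [
    [0,-0.003,0,0,0,0],
    [0,-0.003,0,0,0,0],
    [0,-0.003,0,0,0,0],
    [0,-0.003,0,0,0,0],
    [0,-0.003,0,0,0,0],
    [0,-0.003,0,0,0,0],
    [0,-0.003,0,0,0,0],
    [0,-0.003,0,0,0,0]
  ]
}}

```text
time: 6.37
position: [0.5509, -0.0953, 0.0594]
ee_rot: [180.0, -0.0, 15.2]
contact_force: [1.9, -4.1, 2.1]
width: -0.0003
```

Emit:
{"name": "apply_moves", "arguments": {
  "series": [
    [0,-0.003,0,0,0,0],
    [0,-0.003,0,0,0,0],
    [0,-0.003,0,0,0,0],
    [0,-0.003,0,0,0,0],
    [0,-0.003,0,0,0,0],
    [0,-0.003,0,0,0,0],
    [0,-0.003,0,0,0,0],
    [0,-0.003,0,0,0,0]
  ]
}}

```text
time: 7.03
position: [0.5446, -0.0721, 0.0594]
ee_rot: [180.0, -0.0, 15.2]
contact_force: [0.9, -4.4, 2.0]
width: -0.0002
```

```bash
python3 -c "
from st import *
st();shot('b')"
```

```text
t 7.03 frame xy [  -1.3 -131.6] z 0.0594 F [ 0.9 -4.4  2. ] yaw [180.   -0.   15.2]
top yellow [([293.5, 213.2], [68.5, -58.2]), ([197.0, 225.7], [90.8, 143.0]), ([222.0, 231.6], [66.1, 95.3])] hub [[-45.1, -460.4]] brown []
side yellow [([347.6, 269.4], [-69.9, -29.3]), ([275.5, 272.5], [75.0, -30.5]), ([357.0, 332.1], [-69.9, 124.3]), ([269.0, 342.8], [87.8, 136.9]), ([276.2, 336.1], [75.0, 123.4]), ([355.0, 338.5], [-64.7, 137.8])] hub [[7.1, -51.7]] brown [[-1.0, -95.8]]
```

Emit:
{"name": "apply_moves", "arguments": {
  "series": [
    [0,-0.003,0,0,0,0],
    [0,-0.003,0,0,0,0],
    [0,-0.003,0,0,0,0],
    [0,-0.003,0,0,0,0],
    [0,-0.003,0,0,0,0],
    [0,-0.003,0,0,0,0],
    [0,-0.003,0,0,0,0],
    [0,-0.003,0,0,0,0]
  ]
}}

```text
time: 7.9
position: [0.5382, -0.0493, 0.0593]
ee_rot: [180.0, -0.0, 15.2]
contact_force: [2.3, -5.1, 1.6]
width: 0.0001
```

Emit:
{"name": "apply_moves", "arguments": {
  "series": [
    [0,-0.0025,0,0,0,0],
    [0,-0.0025,0,0,0,0],
    [0,-0.0025,0,0,0,0],
    [0,-0.0025,0,0,0,0],
    [0,-0.002,0,0,0,0],
    [0,-0.002,0,0,0,0],
    [0,-0.002,0,0,0,0],
    [0,-0.002,0,0,0,0]
  ]
}}

```text
time: 8.57
position: [0.5334, -0.0319, 0.0593]
ee_rot: [180.0, 0.0, 15.2]
contact_force: [1.5, -5.3, 1.4]
width: 0.0003
```

Emit:
{"name": "apply_moves", "arguments": {
  "series": [
    [0,-0.002,0,0,0,0],
    [0,-0.002,0,0,0,0],
    [0,-0.002,0,0,0,0],
    [0,-0.002,0,0,0,0],
    [0,-0.002,0,0,0,0]
  ]
}}

```text
time: 8.98
position: [0.5308, -0.0223, 0.0593]
ee_rot: [180.0, 0.0, 15.2]
contact_force: [1.5, -5.0, 1.4]
width: -0.0002
```

```bash
python3 -c "
from st import *
st();shot('c')"
```

```text
t 8.98 frame xy [ -1.6 -79.9] z 0.0593 F [ 1.5 -5.   1.4] yaw [180.    0.   15.2]
top yellow [([197.0, 225.7], [90.8, 143.0]), ([222.0, 231.6], [66.1, 95.3])] hub [[-30.8, -124.4]] brown []
side yellow [([347.8, 269.4], [-70.3, -29.2]), ([275.5, 272.5], [75.0, -30.5]), ([356.7, 333.3], [-69.1, 126.9]), ([269.0, 342.8], [87.8, 136.9]), ([276.2, 336.1], [75.0, 123.4])] hub [[11.4, 1.6]] brown [[0.3, -45.1]]
```

Emit:
{"name": "apply_moves", "arguments": {
  "series": [
    [0,-0.002,0,0,0,0],
    [0,-0.002,0,0,0,0],
    [0,-0.002,0,0,0,0],
    [0,-0.002,0,0,0,0]
  ]
}}

```text
time: 9.52
position: [0.5284, -0.014, 0.0591]
ee_rot: [-180.0, 0.0, 15.2]
contact_force: [0.6, -3.9, -1.0]
width: 0.0
```

Emit:
{"name": "apply_moves", "arguments": {
  "series": [
    [0,-0.0015,0,0,0,0],
    [0,-0.0015,0,0,0,0],
    [0,0,0,0,0,0]
  ]
}}

```text
time: 9.77
position: [0.5277, -0.0108, 0.0591]
ee_rot: [-180.0, 0.0, 15.2]
contact_force: [-1.0, -2.2, -1.2]
width: 0.0001
```

```bash
python3 -c "
from st import *
st();shot('d')"
```

```text
t 9.77 frame xy [ -1.5 -68. ] z 0.0591 F [-1.  -2.2 -1.2] yaw [-180.     0.    15.2]
top yellow [([197.0, 225.8], [90.6, 143.1]), ([221.9, 231.2], [66.9, 95.3]), ([311.0, 281.5], [-79.8, -59.2])] hub [] brown []
side yellow [([347.6, 269.5], [-69.9, -29.0]), ([275.5, 272.5], [75.0, -30.5]), ([356.7, 333.3], [-69.1, 126.9]), ([269.0, 342.8], [87.8, 136.9]), ([276.1, 336.1], [75.2, 123.4])] hub [[8.7, 17.5]] brown [[1.9, -25.7]]
```

View pics/d.png

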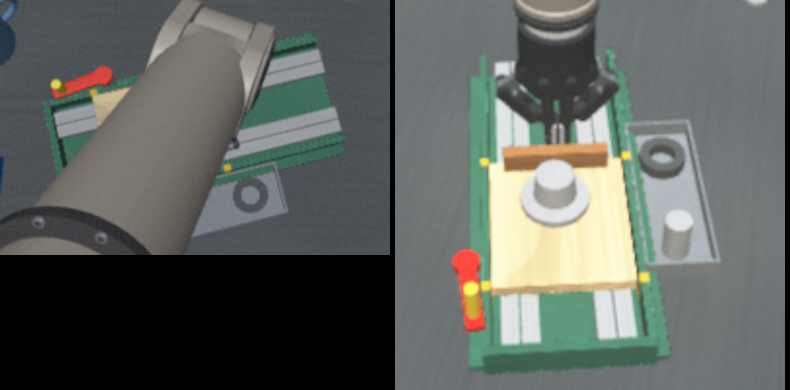

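The brown blob moved 19 mm for 12 mm of TCP travel and the push force fell, so the board appears to have dropped. I'll retreat and check it against the model outline.

Emit:
{"name": "apply_moves", "arguments": {
  "series": [
    [0,0.01,0,0,0,0],
    [0,0.02,0,0,0,0],
    [0,0,-0.03,0,0,0],
    [0,0,-0.035,0,0,0],
    [0,0,-0.035,0,0,0],
    [0,0,-0.03,0,0,0],
    [0,0,0,0,0,0]
  ]
}}

```text
time: 10.55
position: [0.5395, -0.0413, 0.195]
ee_rot: [180.0, -0.5, 15.1]
contact_force: [0.8, 0.4, 0.1]
width: 0.0005
```

```bash
python3 - <<'E'
from st import *
st();shot('e0')
c=cams.capture("side");im=c["frame"]
R=lambda z,col:[((x,y,z),col) for x,y in((-70,-60),(70,-60),(70,100),(-70,100))]
big=cv2.resize(im[200:390,240:400],None,fx=4,fy=4,interpolation=cv2.INTER_CUBIC)[:600]
for z,col in((46,(0,0,255)),(55,(255,0,0))):
    L=[(x,y,z) for x,y in((-70,-60),(70,-60),(70,100),(-70,100))]
    u=((proj(c,F2W(fp,np.array(L)/1000))-[240,200]+.5)*4-.5).round().astype(int)
    cv2.polylines(big,[u],True,col,1)
cv2.imwrite("pics/e.png",big)
E
```

```text
t 10.55 frame xy [   1.9 -100.5] z 0.195 F [0.8 0.4 0.1] yaw [180.   -0.5  15.1]
top yellow [([197.0, 225.7], [90.8, 143.0]), ([221.8, 231.4], [66.6, 95.6])] hub [] brown []
side yellow [([347.5, 269.5], [-69.7, -29.0]), ([275.5, 272.5], [75.0, -30.5]), ([356.7, 333.3], [-69.1, 126.9]), ([269.0, 342.8], [87.8, 136.9]), ([276.1, 336.1], [75.2, 123.4])] hub [[5.8, 23.6]] brown [[1.5, -25.6]]
```

View pics/e.png

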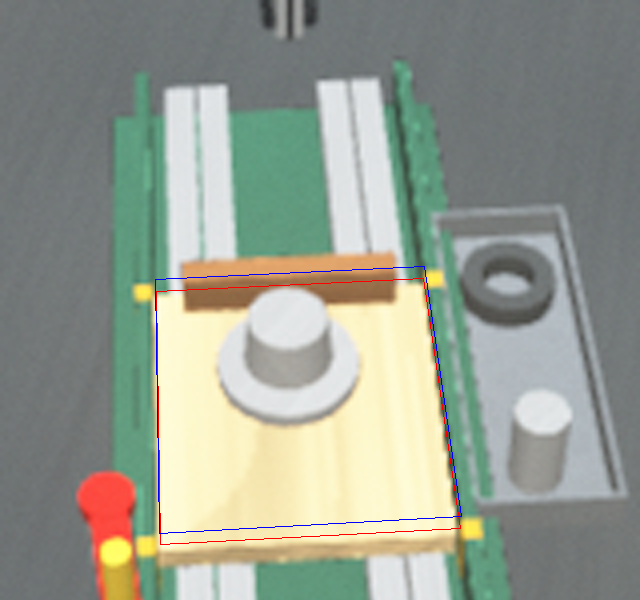

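The board matches the red (home) outline with about 2 mm of +y offset, which is within the play, and not the blue (not dropped) one. The hub is standing. The keeper peg is at about frame (88,140). I'll move to its +x side.

Emit:
{"name": "apply_moves", "arguments": {
  "series": [
    [0.0163,-0.0303,0,0,0,0],
    [0.0163,-0.0303,0,0,0,0],
    [0.0163,-0.0303,0,0,0,0],
    [0.0163,-0.0303,0,0,0,0],
    [0.0163,-0.0303,0,0,0,0],
    [0.0163,-0.0303,0,0,0,0],
    [0.0163,-0.0303,0,0,0,0],
    [0.0163,-0.0303,0,0,0,0]
  ]
}}

```text
time: 11.47
position: [0.5975, 0.2292, 0.1874]
ee_rot: [180.0, 0.2, 15.2]
contact_force: [1.2, -0.4, -0.5]
width: 0.0004
```

Emit:
{"name": "apply_moves", "arguments": {
  "series": [
    [0,0,0.025,0,0,0],
    [0,0,0.025,0,0,0],
    [0,0,0.025,0,0,0],
    [0,0,0.025,0,0,0],
    [0,0,0.025,0,0,0],
    [0,0,0,0,0,0],
    [0,0,0,0,0,0]
  ]
}}

```text
time: 12.05
position: [0.5966, 0.2269, 0.0622]
ee_rot: [179.9, 0.3, 15.2]
contact_force: [0.2, 0.2, 0.5]
width: 0.0001
```

```bash
python3 -c "
from st import *
st();shot('f')"
```

```text
t 12.05 frame xy [127.3 143.2] z 0.0622 F [0.2 0.2 0.5] yaw [179.9   0.3  15.2]
top yellow [([294.2, 214.1], [66.2, -59.2]), ([198.5, 226.1], [89.2, 140.2]), ([222.0, 231.3], [66.7, 95.2]), ([311.0, 281.5], [-79.8, -59.2]), ([237.3, 300.1], [-79.9, 94.9])] hub [[0.3, -10.1]] brown [[-4.2, -49.2]]
side yellow [([347.5, 269.5], [-69.7, -29.0]), ([275.5, 272.5], [75.0, -30.5]), ([357.0, 332.1], [-69.9, 124.3]), ([268.9, 342.9], [88.0, 137.1]), ([276.1, 336.1], [75.2, 123.4]), ([355.0, 338.5], [-64.7, 137.8])] hub [[8.1, 26.2]] brown [[2.5, -26.0]]
```

View pics/f.png

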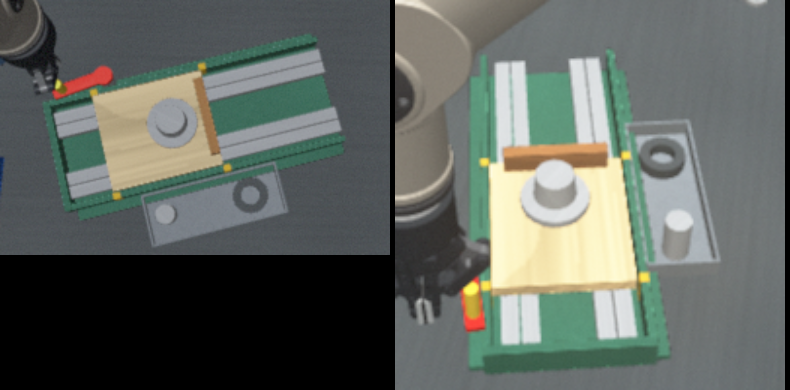

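Emit:
{"name": "apply_moves", "arguments": {
  "series": [
    [-0.009,0.0006,-0.003,0,0,0],
    [-0.009,0.0006,-0.003,0,0,0],
    [-0.006,-0.0008,0,0,0,0],
    [-0.006,-0.0008,0,0,0,0],
    [-0.006,-0.0008,0,0,0,0],
    [-0.0057,0.0008,0,0,0,0],
    [-0.0057,0.0008,0,0,0,0],
    [-0.0057,0.0008,0,0,0,0]
  ]
}}

```text
time: 12.92
position: [0.5465, 0.2128, 0.0702]
ee_rot: [-180.0, 0.0, 15.2]
contact_force: [0.6, 1.2, 0.4]
width: 0.0001
```

```bash
python3 -c "
from st import *
st();shot('g')"
```

```text
t 12.92 frame xy [ 75.3 142.8] z 0.0702 F [0.6 1.2 0.4] yaw [-180.     0.    15.2]
top yellow [([294.3, 214.0], [66.4, -59.4]), ([204.4, 237.1], [63.5, 133.0]), ([311.0, 281.6], [-80.0, -59.1]), ([237.5, 300.1], [-80.0, 94.5])] hub [[-1.1, -5.5]] brown [[-4.0, -49.3]]
side yellow [([347.6, 269.5], [-69.9, -29.0]), ([356.7, 333.1], [-69.1, 126.4]), ([286.2, 340.9], [57.4, 134.9])] hub [[9.1, 16.7]] brown [[-12.2, -26.1]]
```

View pics/g.png

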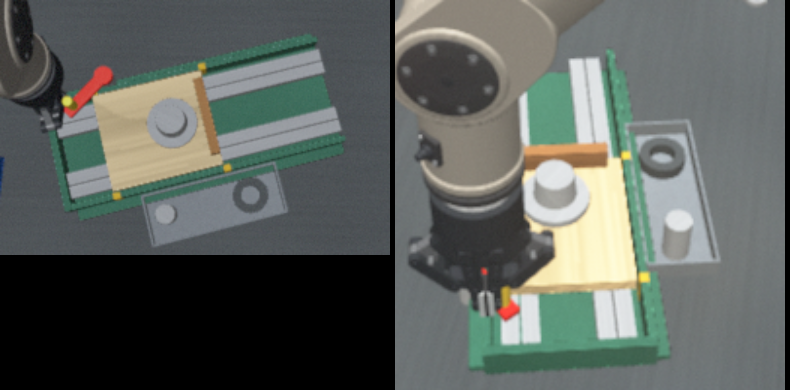

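The keeper is turning, now at about 0.6 rad.

Emit:
{"name": "apply_moves", "arguments": {
  "series": [
    [-0.0047,0.002,0,0,0,0],
    [-0.0047,0.0024,0,0,0,0],
    [-0.0047,0.0028,0,0,0,0],
    [-0.0047,0.003,0,0,0,0],
    [-0.0042,0.0037,0,0,0,0],
    [-0.004,0.0042,0,0,0,0],
    [-0.0037,0.0046,0,0,0,0],
    [-0.0031,0.0048,0,0,0,0]
  ]
}}

```text
time: 13.78
position: [0.5213, 0.1768, 0.0703]
ee_rot: [-180.0, 0.0, 15.2]
contact_force: [0.5, 0.6, 0.2]
width: 0.0001
```

Emit:
{"name": "apply_moves", "arguments": {
  "series": [
    [-0.0025,0.0044,0,0,0,0],
    [-0.002,0.0044,0,0,0,0],
    [-0.0018,0.0043,0,0,0,0],
    [-0.0012,0.0042,0,0,0,0],
    [0,0,0,0,0,0]
  ]
}}

```text
time: 14.2
position: [0.5191, 0.1582, 0.0703]
ee_rot: [-180.0, 0.0, 15.2]
contact_force: [-0.7, -0.8, 0.0]
width: 0.0001
```

```bash
python3 -c "
from st import *
st();shot('h2')"
```

```text
t 14.2 frame xy [34.5 97.4] z 0.0703 F [-0.7 -0.8  0. ] yaw [-180.     0.    15.2]
top yellow [([294.2, 214.1], [66.2, -59.2]), ([231.9, 244.3], [34.9, 81.1]), ([311.0, 281.6], [-80.0, -59.1]), ([237.3, 300.1], [-79.9, 94.9])] hub [[0.5, -8.7]] brown [[-4.2, -49.0]]
side yellow [([347.5, 269.5], [-69.7, -29.0]), ([297.8, 307.0], [33.9, 60.1]), ([356.7, 333.3], [-69.1, 126.9]), ([276.1, 336.1], [75.2, 123.4])] hub [[-212.6, -385.8]] brown [[-30.7, -24.6]]
```

View pics/h2.png

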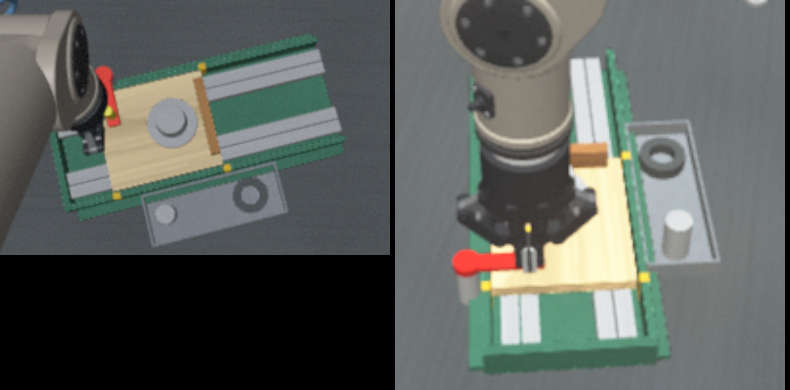

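The keeper is across the board. I'll press it gently onto its stop.

Emit:
{"name": "apply_moves", "arguments": {
  "series": [
    [0,0.001,0,0,0,0],
    [0,0.001,0,0,0,0],
    [0,0,0,0,0,0]
  ]
}}

```text
time: 14.65
position: [0.5193, 0.1579, 0.0702]
ee_rot: [-179.9, 0.0, 15.2]
contact_force: [-0.5, 4.0, 0.2]
width: -0.0002
```

Emit:
{"name": "apply_moves", "arguments": {
  "series": [
    [0,0.001,0,0,0,0],
    [0,0.001,0,0,0,0],
    [0,0,0,0,0,0]
  ]
}}

```text
time: 14.9
position: [0.5193, 0.1578, 0.0702]
ee_rot: [-179.8, 0.1, 15.3]
contact_force: [-2.1, 9.6, 0.9]
width: -0.0003
```

The force rose to 9.6 N with no further travel, so the keeper is on its stop. I'll back off and rise.

Emit:
{"name": "apply_moves", "arguments": {
  "series": [
    [0,-0.01,0,0,0,0],
    [0,-0.02,0,0,0,0],
    [0,0,-0.03,0,0,0],
    [0,0,-0.035,0,0,0],
    [0,0,-0.035,0,0,0],
    [0,0,-0.03,0,0,0]
  ]
}}

```text
time: 15.4
position: [0.5127, 0.1831, 0.2022]
ee_rot: [179.9, -0.1, 15.1]
contact_force: [0.7, 1.5, -0.5]
width: 0.0001
```

Emit:
{"name": "apply_moves", "arguments": {
  "series": [
    [0,-0.035,0,0,0,0],
    [0,-0.035,0,0,0,0],
    [0,-0.035,0,0,0,0],
    [0,-0.035,0,0,0,0],
    [0,-0.035,0,0,0,0],
    [0,-0.035,0,0,0,0],
    [0,0,0,0,0,0],
    [0,0,0,0,0,0]
  ]
}}

```text
time: 16.07
position: [0.4562, 0.3886, 0.1997]
ee_rot: [180.0, 0.0, 15.4]
contact_force: [0.5, -1.4, -0.1]
width: -0.0001
```

```bash
python3 -c "
from st import *
st();shot('i',[(19,80,58),(94,80,58)])"
```

```text
t 16.07 frame xy [ 34.2 336.2] z 0.1997 F [ 0.5 -1.4 -0.1] yaw [180.    0.   15.4]
top yellow [([294.2, 213.9], [66.7, -59.3]), ([221.9, 231.4], [66.5, 95.4]), ([231.3, 244.0], [35.8, 82.2]), ([311.0, 281.6], [-80.0, -59.1]), ([237.3, 300.1], [-79.9, 94.9])] hub [[-4.5, -1.1]] brown [[-3.8, -49.1]]
side yellow [([357.0, 332.1], [-69.9, 124.3]), ([355.0, 338.5], [-64.7, 137.8])] hub [] brown []
```

View pics/i.png

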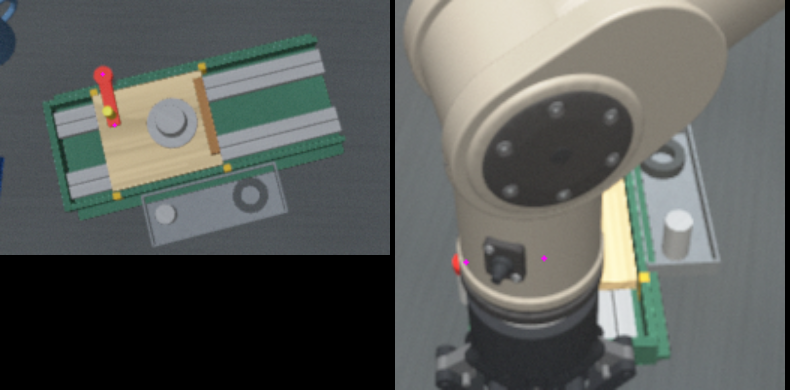

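The top view shows the keeper square across the board with the model points on it, the board between the yellow marks and the hub standing. The robot is clear, so I'm handing in.

```bash
python3 -c "
from rig import bot
print(bot.hand_in())"
```

```text
the job is handed in; nothing more can be done
None
```

I pushed the board home at 18–36 mm/s with the closed fingers behind its batten, using about 4–5 N. I then swept the red keeper round by its peg to its stop, backed off and handed in at about 16 s.

- **Board:** Its outline in the side view matches the home height, about 2–3 mm past nominal along y and within the play. Levelness was only judged from that outline. The push force fell as the board dropped, and the keeper bar swung over it without striking.
- **Keeper:** The force rose to 9.6 N with no further travel, so it is on its stop. In the last top view it lies square across the board.
- **Hub and other things:** The hub is still standing on the board. The socket and bearing are in place, and nothing else was approached.
- **Checks that failed or disagreed:** The arm blocked the side camera in the final picture, so the end state was confirmed from the top view only. The network's hub readings were unreliable when the arm was in view, and I did not use them.

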